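# Clamp the slide carrier to the slip point and start the scan

### The arm

A 7-joint arm with a two-finger parallel gripper is mounted at the origin on the work surface. World frame = base frame: x ahead of the robot, y to its left, z up, the work surface at z = 0. Lengths are in mm, angles in rad, forces in N, time in s.
With the tool pointing down it reaches from about 400 to 875 mm from the base axis. Payload 19.3 kg.
Tool frame: the origin (TCP) lies at the very end of the fingers, on their centre line; the grasp point (between the pads) lies 19 mm behind it (grip_point_offset is the z of the grasp point in the tool frame, in mm); z points along the fingers, y is the line along which they close (so a half turn about z gives the same grasp; the last joint's range is limited). The gripper opens to 85 mm and grips with 20 to 120 N. Pads are 22 mm wide; open, the fingers measure 114 mm over their backs; the gripper's body (76 mm by 85 mm) begins 54 mm behind the grasp point. The pads swing forward as they close: fully open they stand 13 mm farther back than shut.
Start: joints at [-0.07, 0.521, -0.036, 1.599, 0.021, 1.021, -0.113], TCP at [624.992, -0.025, 231.291] pointing down, gripper open.
Joint ranges: [-2.91, 2.91], [-0.3, 2.13], [-1.5, 1.42], [0.17, 2.43], [-1.26, 4.41], [0.16, 1.93], [-2.52, 2.52]. Speed limits (rad/s): [1.89, 1.89, 2.39, 2.39, 3.01, 3.01, 3.01].

### API

Orientations are given as a 3x3 rotation matrix whose columns are the frame's x, y, z axes.
In Python, from workcell import movep, movel, goto_joints, open_gripper, clamp, wait, inverse_kinematics, read_state, camera, PlanningError, finish_job, grip_point_offset gives the robot as it stands. Calls block until the motion is done:
- movep(position, orientation): joint-space move of the TCP to a pose.
- movel(position, frame=None, max_speed=150, guard=None): straight line of the TCP; frame=None keeps the orientation; max_speed is the mean speed in mm/s. With guard (N) it stops when the force on the tool has changed by that much, and returns True; else False.
- goto_joints(angles): joint-space move.
- open_gripper() and clamp(): open the fingers fully, or close them until they stop; the grip force is fixed at half the most.
- wait(seconds).
- inverse_kinematics(position, orientation): joint angles nearest the present ones, or None.
- read_state(): the state.
- camera(name): name is "scene" or "side" or "wrist"; returns a dict with "image" (384x512x3 uint8, blue, green, red), "range_z" (384x512 float32, mm along the optical axis (not along the pixel's ray), 0 where there is no reading), "fx", "fy", "cx", "cy" (pixels), "dist_coeffs" ([k1, k2, p1, p2, k3] as OpenCV has them; the pictures are not rectified), "cam_to_world" (4x4, takes a point from camera to world coordinates). Camera axes: x right, y up, looking along -z (the intrinsics and any distortion apply to the point x, -y, -z); pixel columns grow to the right and rows downward; lengths in mm; the calibration is good to about 2 mm. A picture is of the moment at which its call begins.
A pose or a line that the arm cannot do raises PlanningError and nothing moves.
- finish_job(): hands the job in; it is judged then, once.
The state is a dict: "time": time; "qpos": joint angles; "qvel": joint speeds; "joint_efforts": joint torques, N m; "eef_pos": TCP position; "tool_rot": TCP orientation; "ft_force": force on the tool from outside, world axes, zero at the start; "torque": the same for the moment, N m; "finger_gap": finger opening in mm; "gripper_force": force on a finger pad.
Only numpy, scipy, OpenCV 4.12 (cv2) and the standard library are available. Lean on these libraries where they do the work, as an engineer would, in place of code of your own. Each camera call takes 0.05 s, during which the arm holds its last target. There are 200 camera calls.

### The job

Clamp the glass slides in the scanner stage: turn the black wing knob clockwise (seen from above) until the screw is tight and the knob's slip clutch gives way, so that the wing has clearly moved on past its pointer ring (10 degrees or more), and stop before it has slipped 45 degrees. Only then start the scan on the three key pods: press the round key right down and let it up, then press the long bar key right down and let it up; do not press the square key. Leave the slide box, bottle, jar and forceps where they are, and leave the clamp tight.

Things in the scene. Friction and masses are not known exactly. Their poses are not given: they have to be found in the camera images.
- stage: Slide-scanner stage, fixed to the bench: white housing 200 (its x) x 150 (its y) x 35 mm with a black deck, deck top 41 mm up. Origin: centre of its underside, on the bench. An aluminium carrier with four glass slides covers the +x half; the wing knob's upright axis stands at (-40, 0) mm in the stage's x, y. Place and yaw vary; it cannot be moved.
- cap: Black wing knob: round skirt 40 mm across, 9 mm high, and on it an upright bar wing 50 mm long along its x, 14 mm thick along its y. Origin on the turning axis under the skirt, 64 mm above the bench; skirt top at 73 mm, wing top at 106 mm. Turns about the vertical without end, height unchanged; stays where it is let go. Pinch the wing across its thickness from above, tips just over the skirt.
- cap_top (a point): Middle of the wing's top, 106 mm up, on the axis. Feel: clockwise from above it first carries the pointer ring and screw along at about 0.02 N m; when the screw is tight the wing winds up a spring (0.1 rad) to 0.30 N m, where the clutch slips: ring still, wing goes on. Let go, it springs back the 0.1 rad. The turn needed, 2 to 3.4 rad (several grasps), differs each time and is only felt. Turned back, the screw loosens.
- ring: Steel pointer ring under the knob, 46 mm across, 6 mm high, fixed to the screw, with a small pointer along its own +x reaching 36 mm from the axis. Origin on the axis, 57.5 mm above the bench. At the start the wing (cap x) lies exactly along the pointer; the angle between the two is how far the clutch has slipped.
- jaw_pad (a point): Middle of the underside, on the knob's axis, of the round steel clamp disc (106 mm across, 5 mm thick) under the pointer ring, which the screw pulls down on the carrier's edge. It stands a few mm above the carrier at the start and comes down to 47 mm above the bench (touching the carrier) when the screw is tight.
- key_round_top (a point): Centre of the top of the round white key, 26 mm across, 40 mm above the bench when up, in the middle of its own grey pod (56 x 56 x 26 mm, fixed). The three pods stand side by side in any order, left of the stage.
- key_square_top (a point): Centre of the top of the square white key, 22 x 22 mm, otherwise as the round one. Not to be pressed.
- key_bar_top (a point): Centre of the top of the long bar-shaped white key, 12 mm (its x) x 40 mm (its y), otherwise as the round one.
- key_round (a joint): travel of the round key in m: 0 up, 0.006 right down. Spring return; 1.6 N to start, 4 N at the bottom stop. Counts as pressed beyond 0.004.
- key_square (a joint): the same for the square key.
- key_bar (a joint): the same for the bar key.
- slide_box: bystander: closed blue and white slide box, 62 x 97 x 38 mm, loose; origin at the centre of its underside.
- dropper: bystander: amber dropper bottle, 30 mm across, 75 mm high, loose; origin at the centre of its underside.
- jar: bystander: jar, 56 mm across, 60 mm high, loose; origin at the centre of its underside.
- forceps: bystander: steel forceps lying flat, 120 mm long along their x, loose; origin on the bench under their middle.
Not all that is in view belongs to the job. There is more than one size of the stage; the job needs the larger.

How it is judged (in metres and radians):
On the way, in this order (a step that is already met when the one before it is completed fails the run):
1. the clamp is tight on the carrier and the wing has slipped past the pointer (angle between the x axis of cap and the x axis of ring, either way round between 0.12 and 0.95 rad and z of jaw_pad in the frame of stage below 0.0474 m), for 0.2 s.
2. the round key is right down, alone (value of joint key_round above 0.004 m and value of joint key_bar below 0.001 m), for 0.02 s.
3. the round key is up again (value of joint each of key_round, key_square, key_bar below 0.001 m), for 0.02 s.
4. the bar key is right down, alone (value of joint key_bar above 0.004 m and value of joint key_round below 0.001 m), for 0.02 s.
At the end, for the whole second after the job is handed in: The clamp disc is down on the carrier (its underside less than 47.4 mm above the stage's foot), the wing stands 0.12 to 0.95 rad past the pointer, and all three keys are up (travel under 1 mm). The slide box, bottle, jar and forceps are within 20 mm of where they stood (all of step 1 and all of step 3 and distance of each of slide_box, dropper, jar, forceps from where it was at the start of the episode below 0.02 m); the robot touches nothing.
It fails at once if the clutch has been slipped more than 0.95 rad (wing against pointer) (angle between the x axis of cap and the x axis of ring, either way round above 0.95 rad).
It fails at once if the round or bar key pressed beyond 3 mm before the clamp had slipped (value of joint any of key_round, key_bar above 0.003 m and angle between the x axis of cap and the x axis of ring, either way round below 0.1 rad).
It fails at once if the square key pressed beyond 3 mm (value of joint key_square above 0.003 m).
It fails at once if a bystander moved more than 20 mm (distance of any of slide_box, dropper, jar, forceps from where it was at the start of the episode above 0.02 m).
It also fails if it takes over 72 s, if anything falls off the work surface, if the arm or the gripper's body presses on something with over 40 N, if the wrist force passes 120 N, or if a joint passes its speed limit or range.

## Working session

There is one attempt and no reset: what is moved stays moved. The work goes in short steps, each a Python script; the robot and the scene stay as the last script left them, time stands still between calls to the robot, and variables do not carry over. Pictures are saved under pics/ and viewed, at most 10 in all, crops included, and the job is handed in when it is done.

```bash
mkdir -p pics; ls; python3 - <<'E'
from workcell import *
import cv2,numpy as np,pickle
d={}
for n in("scene","side","wrist"):
    c=camera(n);d[n]=c;print(n,c["fx"],c["dist_coeffs"],np.round(c["cam_to_world"],3).tolist())
pickle.dump(d,open("d0.pkl","wb"))
a=np.vstack([d["scene"]["image"],]) 
cv2.imwrite("pics/scene.png",cv2.resize(a,(800,600)))
cv2.imwrite("pics/sw.png",cv2.resize(np.hstack([d["side"]["image"],d["wrist"]["image"]]),(800,300)))
s=read_state();print(s);print(grip_point_offset)
E
```

```text
pics
scene 371.44941270925955 [-0.10562015  0.          0.          0.          0.        ] [[0.532, -0.52, 0.668, 1192.232], [0.847, 0.309, -0.433, -456.371], [0.019, 0.796, 0.605, 681.768], [0.0, 0.0, 0.0, 1.0]]
side 399.9584682457356 [-0.13094467  0.          0.          0.          0.        ] [[0.961, 0.151, -0.231, 261.639], [-0.276, 0.493, -0.825, -961.369], [-0.01, 0.857, 0.516, 676.354], [0.0, 0.0, 0.0, 1.0]]
wrist 273.60702468783234 [-0.04849327  0.          0.          0.          0.        ] [[1.0, -0.001, 0.001, 625.854], [0.0, 0.95, 0.313, 80.27], [-0.001, -0.313, 0.95, 372.22], [0.0, 0.0, 0.0, 1.0]]
{'time': 0.15, 'qpos': array([-0.07021419,  0.52186161, -0.03636451,  1.59985458,  0.02120991,
        1.02107969, -0.11279944]), 'qvel': array([-0.00116693, -0.00198066, -0.00056177, -0.00232614, -0.00025088,
       -0.00055338,  0.00091913]), 'joint_efforts': array([ 4.00798544e-04, -9.27376485e+01,  1.98035471e+00, -3.70049715e+01,
        1.79930578e-02,  6.46477114e-03, -1.41420460e-05]), 'eef_pos': array([ 6.24762707e+02, -3.03171424e-04,  2.30875233e+02]), 'tool_rot': array([[-3.93743549e-05,  9.99999666e-01, -8.16939122e-04],
       [ 9.99999998e-01,  3.93388929e-05, -4.34244476e-05],
       [-4.33922956e-05, -8.16940831e-04, -9.99999665e-01]]), 'ft_force': array([-0.22025131,  0.65695023,  0.30556952]), 'torque': array([-0.04840407, -0.03388386,  0.0362688 ]), 'gripper_force': 0.0, 'finger_gap': 85.78102307414301}
-18.700000000000003
```

View pics/scene.png

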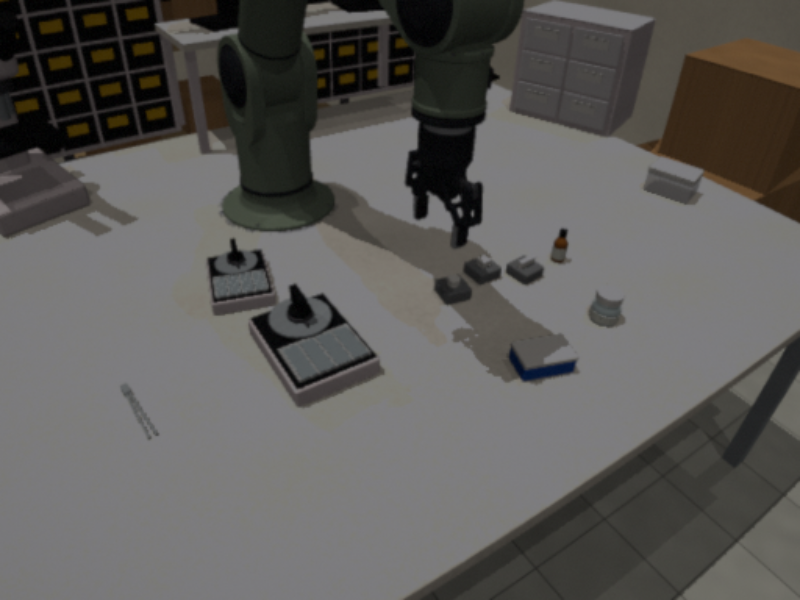

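View pics/sw.png

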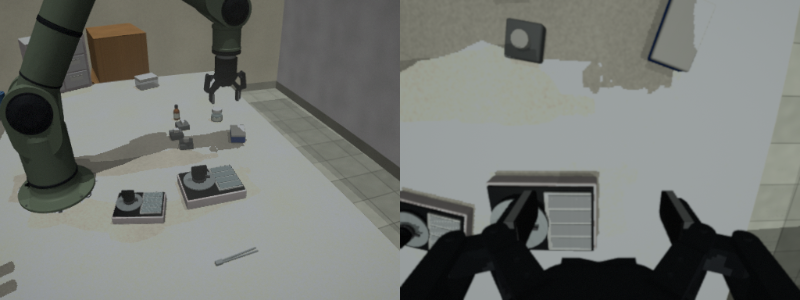

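The scene view holds two stages, a small one at (240,280) and a large one at (312,345). The three pods are at (452,288), (482,270) and (525,268). The large stage fits the description, and I'll check its 200x150 size from the depth data.

```bash
cat > h.py <<'E'
from workcell import *
import cv2,numpy as np,pickle
def rays(c,uv):
    K=np.array([[c["fx"],0,c["cx"]],[0,c["fy"],c["cy"]],[0,0,1]])
    p=cv2.undistortPoints(np.float64(uv).reshape(-1,1,2),K,np.float64(c["dist_coeffs"])).reshape(-1,2)
    return np.c_[p[:,0],-p[:,1],-np.ones(len(p))]
def cloud(c):
    h,w=c["range_z"].shape
    uv=np.stack(np.meshgrid(np.arange(w),np.arange(h)),-1)
    P=rays(c,uv)*c["range_z"].reshape(-1,1)
    M=np.array(c["cam_to_world"]);W=P@M[:3,:3].T+M[:3,3]
    W[c["range_z"].ravel()<=0]=np.nan
    return W.reshape(h,w,3)
def plane(c,uv,z):
    M=np.array(c["cam_to_world"]);d=rays(c,uv)@M[:3,:3].T;o=M[:3,3]
    return o+d*((z-o[2])/d[:,2])[:,None]
def blobs(c,lo,hi,amin=30):
    W=cloud(c);m=((W[...,2]>lo)&(W[...,2]<hi)).astype(np.uint8)
    n,l,s,ce=cv2.connectedComponentsWithStats(m)
    out=[]
    for i in range(1,n):
        if s[i,4]>=amin:
            P=W[l==i];r=cv2.minAreaRect(P[:,:2].astype(np.float32))
            out.append((np.round(ce[i]),s[i,4],np.round(r[0],1),np.round(r[1],1),round(r[2],1),np.round(np.median(P[:,2]),1)))
    return out
def down(a):  # tool pointing down, tool y (closing) at world angle a
    y=np.array([np.cos(a),np.sin(a),0]);z=np.array([0,0,-1.]);return np.c_[np.cross(y,z),y,z]
E
python3 - <<'E'
from h import *
d=pickle.load(open("d0.pkl","rb"))
for n in d:
    print(n)
    for b in blobs(d[n],14,120): 
        if 350<b[2][0]<1100 and abs(b[2][1])<700: print(b)
E
```

```text
scene
(array([358., 157.]), np.int32(143), array([533.9, 398.2]), array([32.2, 25. ]), 32.9, np.float64(42.2))
(array([308., 171.]), np.int32(248), array([491.6, 229.1]), array([59.8, 55.6]), 86.1, np.float64(26.7))
(array([336., 170.]), np.int32(255), array([535.5, 304.5]), array([57.5, 60. ]), 5.5, np.float64(26.8))
(array([289., 183.]), np.int32(285), array([512.6, 135.2]), array([57.4, 58.2]), 81.6, np.float64(26.8))
(array([199., 220.]), np.int32(3545), array([ 523.3, -168.7]), array([149.5, 200.2]), 89.7, np.float64(47.8))
(array([388., 194.]), np.int32(412), array([715.8, 335.8]), array([53.7, 55.4]), 59.3, np.float64(46.9))
(array([347., 227.]), np.int32(857), array([746.7, 145.8]), array([97.1, 64.6]), 72.7, np.float64(37.4))
side
(array([225., 143.]), np.int32(109), array([526.1, 397.1]), array([24.1, 27.6]), 76.7, np.float64(42.4))
(array([277., 145.]), np.int32(224), array([713.5, 337.6]), array([54.1, 52.6]), 36.4, np.float64(42.3))
(array([229., 164.]), np.int32(353), array([509.9, 265. ]), array([160.3,  71.3]), 59.4, np.float64(27.0))
(array([304., 169.]), np.int32(360), array([743.5, 145.6]), array([98.7, 61.5]), 72.8, np.float64(38.3))
(array([238., 182.]), np.int32(213), array([509.8, 135.5]), array([59.3, 55.3]), 80.5, np.float64(26.9))
(array([269., 236.]), np.int32(3409), array([ 519.6, -170. ]), array([152.3, 201.2]), 89.3, np.float64(47.7))
wrist
(array([360.,  42.]), np.int32(5036), array([745.5, 147.7]), array([96.6, 63. ]), 72.0, np.float64(36.7))
(array([158.,  51.]), np.int32(2472), array([512.7, 137.9]), array([56.8, 56.3]), 79.6, np.float64(24.9))
(array([195., 269.]), np.int32(9251), array([ 521.4, -164.9]), array([148., 199.]), 89.4, np.float64(45.9))
```

The large stage measures 200x150 mm, centred at about (521.5,-168), with its x near world +x or -x. I'll hover near the knob and look from close by.

```bash
python3 - <<'E'
from h import *
movep([482,-215,255],down(0))
s=read_state();print(s["eef_pos"],s["qpos"],s["time"])
c=camera("wrist");pickle.dump(c,open("d1.pkl","wb"))
for b in blobs(c,14,120): print(b)
for b in blobs(c,95,115,15): print("wing",b)
for t in(2.2,-2.2,1.5,-1.5): print(t,inverse_kinematics([482,-168,76],down(t)))
cv2.imwrite("pics/w1.png",cv2.resize(c["image"],(800,600)))
E
```

```text
[ 482.95834584 -213.82408909  254.90094303] [ 0.30264308  0.34082069  0.00295887  1.82788713 -0.00190047  0.9727266
  0.30805746] 1.1667
(array([282., 125.]), np.int32(17539), array([ 521.4, -167.8]), array([151. , 200.9]), 89.5, np.float64(46.9))
(array([107., 154.]), np.int32(9437), array([ 279.2, -203.9]), array([117.8, 155.7]), 75.8, np.float64(36.2))
wing (array([251., 135.]), np.int32(643), array([ 481.2, -167.2]), array([14.2, 49.7]), 87.1, np.float64(104.5))
2.2 [ 0.52958836  0.60433179 -0.41615801  2.00373618  0.40970607  0.6146127
  2.03981846]
-2.2 [-0.06312802  0.62020963  0.38629192  2.03451804 -0.42254112  0.56329702
 -1.58021607]
1.5 [ 0.42552914  0.5872428  -0.27557889  2.00917603  0.27841658  0.58064708
  1.45974388]
-1.5 [ 0.04278478  0.59588768  0.23862461  2.02922336 -0.2589167   0.54466551
 -1.03576098]
```

View pics/w1.png

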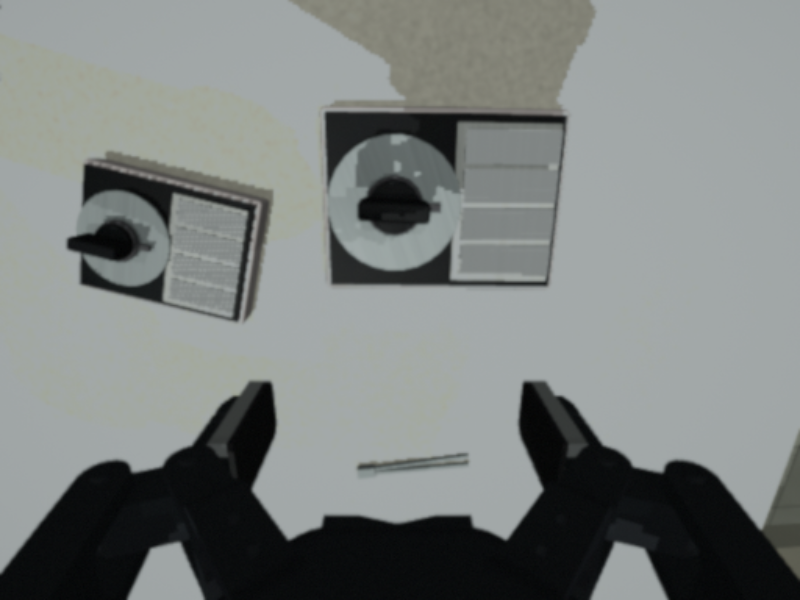

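The wing's top is at (395,210) px, lying along world x with the pointer at its +x end (437,207). The depth data gives a 50x14 mm wing at (481.3,-167.4) and an angle of -2.9°. The decoy stage is at (170,240) px and measures 118x156 mm. I'll confirm the knob in one crop during the grasp: go down, close on the wing and check.

```bash
python3 - <<'E'
from h import *
c=pickle.load(open("d1.pkl","rb"));cv2.imwrite("pics/crop.png",cv2.resize(c["image"][60:190,195:370],(700,520),interpolation=cv2.INTER_CUBIC))
movep([481.3,-167.4,170],down(1.52))
print(movel([481.3,-167.4,76],max_speed=100,guard=12))
s=read_state();print(s["eef_pos"],s["ft_force"],s["torque"])
clamp();wait(.3)
s=read_state();print(s["eef_pos"],s["qpos"],s["ft_force"],s["torque"],s["finger_gap"],s["gripper_force"],s["time"])
E
```

```text
False
[ 481.6312393  -167.50034199   76.51023676] [ 0.24793353 -0.25973676  0.50657509] [-0.00630506 -0.06034039 -0.02062618]
[ 481.39161221 -167.23404714   76.14921928] [ 0.4183326   0.58527646 -0.26724433  2.01163632  0.27010328  0.57783532
  1.48620489] [-1.57834575  2.20712427  6.11362598] [0.51967323 0.22093517 0.02883493] 12.805069939941728 60.70843040943146 4.4417
```

View pics/crop.png

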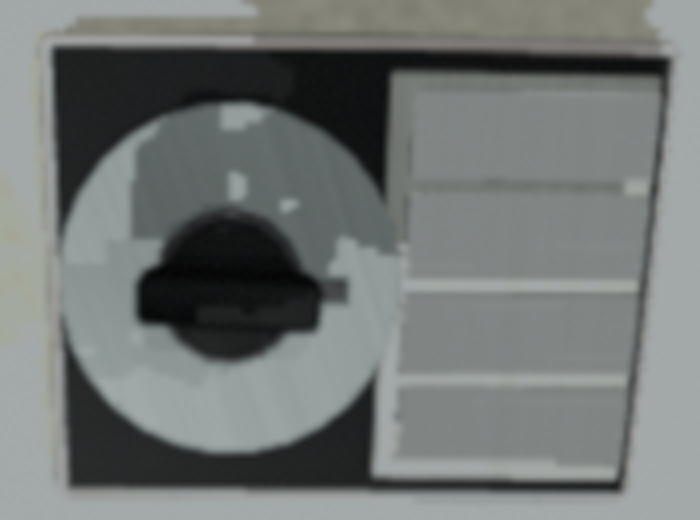

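The crop shows the wing at (230,300) px, the pointer stub at (335,292), and four slides on the +x side, so this is the right knob. The grasp closed on the wing. Next I'll turn clockwise in steps and watch the z moment.

```bash
cat > turn.py <<'E'
from h import *
a=a0=1.52;hit=None;log=[]
try:
    while a0-a<3.95:
        a-=0.2 if a0-a<1.7 else 0.06
        movel([481.3,-167.3,76.2],frame=down(a),max_speed=100)
        s=read_state();y=s["tool_rot"][:,1];log.append((round(a,2),round(float(np.arctan2(y[1],y[0])),2),round(s["torque"][2],3),np.round(np.linalg.norm(s["ft_force"]),1),round(s["time"],1)))
        if abs(s["torque"][2])>0.2: hit=a;break
except PlanningError as e: print("PE",e)
for l in log: print(*l)
print(hit,s["qpos"])
E
python3 turn.py
```

```text
1.32 1.32 -0.073 2.3 4.8
1.12 1.13 -0.053 2.8 5.1
0.92 0.93 -0.013 3.7 5.5
0.72 0.73 -0.009 6.0 5.8
0.52 0.53 -0.001 7.7 6.2
0.32 0.33 -0.007 7.5 6.5
0.12 0.13 -0.034 9.0 6.9
-0.08 -0.07 0.029 9.3 7.2
-0.28 -0.27 0.01 9.8 7.6
-0.34 -0.33 -0.03 11.0 7.8
-0.4 -0.39 0.005 11.3 8.1
-0.46 -0.45 -0.03 11.9 8.3
-0.52 -0.51 -0.017 11.4 8.6
-0.58 -0.57 0.001 12.4 8.8
-0.64 -0.63 0.021 12.4 9.1
-0.7 -0.69 -0.007 12.1 9.3
-0.76 -0.75 -0.024 12.0 9.6
-0.82 -0.81 -0.007 13.4 9.8
-0.88 -0.87 -0.0 14.1 10.1
-0.94 -0.93 -0.036 13.8 10.3
-1.0 -0.99 -0.049 13.4 10.6
-1.06 -1.05 0.018 14.3 10.8
-1.12 -1.11 -0.04 14.1 11.1
-1.18 -1.17 -0.039 14.0 11.3
-1.24 -1.23 0.009 14.3 11.6
-1.3 -1.29 0.025 15.0 11.8
-1.36 -1.35 0.049 15.2 12.1
-1.42 -1.41 -0.032 15.8 12.3
-1.48 -1.47 -0.009 15.5 12.6
-1.54 -1.53 0.212 15.6 12.8
-1.5400000000000007 [-0.18132264  0.66200556  0.55683063  2.04298419 -0.60832316  0.60557718
 -0.73812373]
```

```bash
python3 - <<'E'
from h import *
for a in (-1.6,-1.66,-1.75,-1.85,-1.95,-2.05):
    movel([481.3,-167.3,76.2],frame=down(a),max_speed=100)
    s=read_state();print(a,np.round(s["torque"],3),np.round(s["ft_force"],1),s["time"])
wait(.3);open_gripper();wait(.2)
movel([481.3,-167.3,170])
# view from a clear pose, camera offset to tool +x
movep([482,-225,230],down(0))
c=camera("wrist");pickle.dump(c,open("d2.pkl","wb"))
for b in blobs(c,95,115,15): print("wing",b)
uv=np.array([b[0] for b in blobs(c,95,115,15)][0]).astype(int);print(uv)
x,y=uv;W=cloud(c);m=(np.hypot(W[...,0]-481.3,W[...,1]+167.3)<53)
print("heights disc", np.nanmedian(W[m&(np.hypot(W[...,0]-481.3,W[...,1]+167.3)>40)][:,2]))
cv2.imwrite("pics/w2.png",cv2.resize(c["image"][y-60:y+60,x-70:x+70],(700,600),interpolation=cv2.INTER_CUBIC))
print(x-70,y-60,read_state()["time"])
E
```

```text
-1.6 [0.295 1.766 0.254] [-7.5  0.8 13.1] 13.0917
-1.66 [0.318 1.683 0.259] [-7.6  2.  14.7] 13.3417
-1.75 [0.458 1.761 0.336] [-8.7  1.5 14.3] 13.5917
-1.85 [0.523 1.743 0.279] [-6.9  2.7 14.8] 13.8417
-1.95 [0.582 1.724 0.211] [-7.   2.7 15.8] 14.0917
-2.05 [0.675 1.658 0.262] [-7.1  2.5 15.7] 14.3417
wing (array([252., 127.]), np.int32(767), array([ 481.5, -167.3]), array([14.2, 49. ]), 68.3, np.float64(104.5))
[252 127]
heights disc 312.14127874104355
182 67 17.9417
```

View pics/w2.png

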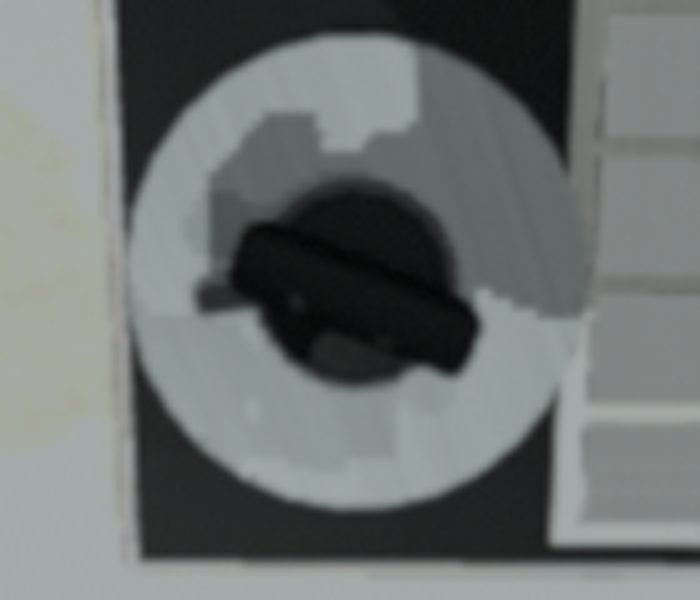

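The pointer tip is at crop (212,296), left of the wing's upper-left end at (245,250), so the wing has slipped visibly. I'll compute the angle, then go look at the pods.

```bash
python3 - <<'E'
from h import *
c=pickle.load(open("d2.pkl","rb"))
p=plane(c,[[182+203/5,67+299/5]],58)[0];d=p[:2]-[481.4,-167.3]
print("pointer",np.hypot(*d),np.degrees(np.arctan2(d[1],d[0])),"wing",158.3)
W=cloud(c);r=np.hypot(W[...,0]-481.4,W[...,1]+167.3);print("disc z",np.nanmedian(W[(r>42)&(r<50)&(W[...,2]<70)][:,2]))
clamp()
movep([510,145,300],down(0))
c=camera("wrist");pickle.dump(c,open("d3.pkl","wb"))
for lo,hi in((14,32),(33,48)):
    for b in blobs(c,lo,hi): print(lo,b)
print(read_state()["finger_gap"],read_state()["time"])
cv2.imwrite("pics/w3.png",cv2.resize(c["image"],(800,600)))
E
```

```text
pointer 33.9433307876686 -174.49794215200677 wing 158.3
disc z 50.87997598205462
14 (array([390.,  23.]), np.int32(389), array([702.4, 329.9]), array([24.9, 56.1]), 43.0, np.float64(25.5))
14 (array([271.,  41.]), np.int32(1492), array([534.5, 305.9]), array([56.8, 56.3]), 5.4, np.float64(24.5))
14 (array([240.,  97.]), np.int32(1246), array([489.8, 230.5]), array([54.8, 54.7]), 0.1, np.float64(24.5))
14 (array([387., 147.]), np.int32(329), array([717.6, 157.1]), array([95.6,  5.3]), 71.3, np.float64(22.0))
14 (array([254., 159.]), np.int32(1046), array([511.3, 137.8]), array([56.6, 56. ]), 79.4, np.float64(24.8))
14 (array([ 15., 240.]), np.int32(1127), array([ 70. , -26.7]), array([188.1,  61.4]), 71.9, np.float64(19.6))
14 (array([111., 307.]), np.int32(431), array([ 233.7, -143. ]), array([73.9, 38.9]), 27.3, np.float64(28.1))
14 (array([174., 319.]), np.int32(50), array([ 355.3, -168.8]), array([23.2,  8.6]), 23.2, np.float64(27.5))
33 (array([396.,  19.]), np.int32(201), array([704.2, 331.1]), array([21.5, 47.9]), 41.9, np.float64(36.5))
33 (array([271.,  38.]), np.int32(312), array([534.4, 306. ]), array([12.2, 39.8]), 4.7, np.float64(38.8))
33 (array([239.,  97.]), np.int32(242), array([490.3, 231.2]), array([21.5, 19.8]), 89.6, np.float64(38.8))
33 (array([408., 155.]), np.int32(2515), array([745.5, 148. ]), array([97.7, 63.3]), 72.3, np.float64(36.7))
33 (array([254., 162.]), np.int32(233), array([511.3, 138.4]), array([24.3, 24. ]), 89.5, np.float64(38.9))
33 (array([  7., 247.]), np.int32(372), array([ 72.1, -22.7]), array([120.4,  25.6]), 72.1, np.float64(39.4))
33 (array([164., 326.]), np.int32(46), array([ 337.7, -178.1]), array([29.5,  8.5]), 40.8, np.float64(35.9))
-0.07758119617178615 20.1667
```

View pics/w3.png

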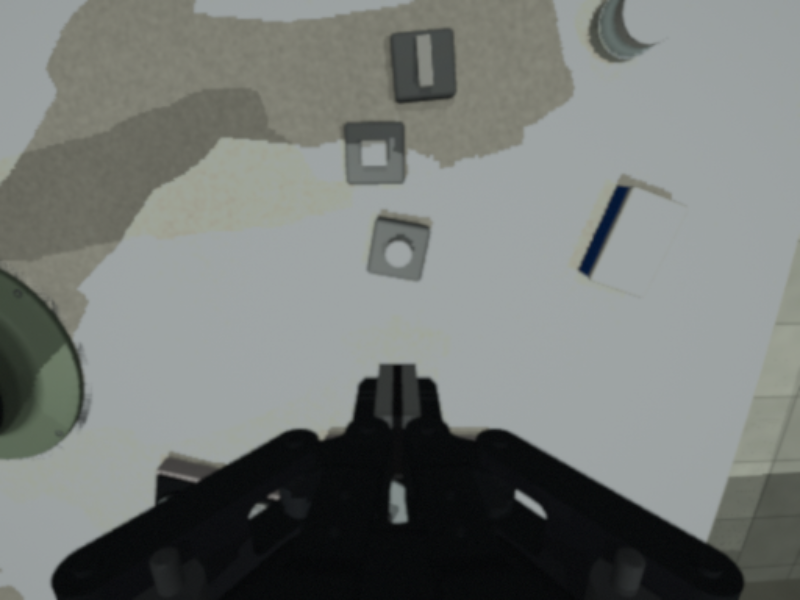

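The round key is at (398,252) px, the square at (375,153) and the bar at (424,60). The measured slip is about 27° (0.47 rad), and the disc is down. I'll press round, then bar, with the fingers closed.

```bash
python3 - <<'E'
from h import *
for x,y in((511.5,137.5),(534.6,305.5)):
    movep([x,y,90],down(0)); movel([x,y,48],max_speed=100);wait(.2)
    g=movel([x,y,31.5],max_speed=20,guard=8);s=read_state();print(g,s["eef_pos"],s["ft_force"],s["finger_gap"])
    wait(.15);s=read_state();print(s["eef_pos"],s["ft_force"])
    movel([x,y,90],max_speed=80)
    print(read_state()["ft_force"],read_state()["time"])
E
```

```text
True [511.61383335 137.52385583  33.91131508] [-2.75340055 -0.51806886 14.51711095] 0.04420784929010113
[511.60563208 137.54098775  33.9377954 ] [-2.58547169  0.27646871 14.18461602]
[ 0.19331127 -0.42392011  0.01262088] 23.475
True [534.6667062  305.5904289   33.97991057] [-2.12490265 -0.72852154 11.38350458] -0.03440399374575051
[534.71300692 305.55016478  33.99040867] [-1.4624905  -0.40424331 12.08182853]
[ 0.52013755 -0.37172247  0.1905465 ] 26.65
```

Both keys reached the bottom stop at z≈34. I'll retreat, check once and hand in.

```bash
python3 - <<'E'
from h import *
movep([560,100,280],down(0))
for b in blobs(camera("wrist"),33,48): print(b[2],b[3],b[5])
print([b[2:5] for b in blobs(camera("scene"),33,120) if b[2][1]>100 and b[2][0]<800])
print(finish_job())
E
```

```text
[535.9 294.1] [12.1 17.5] 38.9
[490.2 229.9] [22.4 21.1] 38.8
[745.6 148. ] [97. 63.] 36.7
[512.4 138.5] [24.4 23.3] 38.9
[488.  -95.5] [ 6.7 25.1] 33.9
[ 265.5 -177.3] [119.7  50. ] 39.3
[ 559.8 -174.7] [19.3 60.4] 46.9
[(array([-862.4, 2465.7]), array([  69.2, 1194.3]), 89.6), (array([-847.5, 1101.8]), array([93.3, 44.2]), 88.4), (array([-846.9,  765.8]), array([282.4, 413.8]), 35.5), (array([-383.9,  692.9]), array([36.9, 29.1]), 45.9), (array([ -10. , 1066.9]), array([433.6, 218.3]), 57.3), (array([ 371. , 1362.7]), array([419.1, 180.8]), 34.5), (array([452.9, 915.5]), array([122.2,  98.3]), 16.7), (array([533.4, 402.7]), array([28.9, 25.6]), 54.6), (array([489.8, 228.8]), array([22.6, 21.4]), 3.0), (array([535.3, 305.1]), array([14. , 41.4]), 7.4), (array([512.5, 135.3]), array([23.8, 23.6]), 21.0), (array([715.3, 337.1]), array([48.4, 49.8]), 61.3), (array([746.6, 146.4]), array([97.5, 64.9]), 70.8)]
the job is handed in; nothing more can be done
None
```

The job is handed in, with no verdict returned: the clamp is tight with the wing measured about 0.47 rad past the pointer, the round key and then the bar key went right down and came back up, and the square key and bystanders were left alone, all in about 27 s.

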